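# Move the melted wax to the warming plate

### The job

The wax in the lidded saucepan has melted on the larger plate of the double hotplate. Slide the pan steadily across to the smaller plate, never lifting or tipping it, so that it ends centred on that plate, and turn the larger plate's knob back to off. Leave the smaller plate's knob as it is set, and do not disturb the mallet, the carved stone bird, the jar of brushes or the rasp.

Things in the scene. Friction and masses are not known exactly. Their poses are not given: they have to be found in the camera images.
- cooker: White double hotplate, fixed, 500 mm wide (y), 280 deep (x), top at z = 70. Origin: centre of its footprint on the bench; +x away from the robot, +y left. Two plates side by side, centres at x = 25, y = +-115 mm. Front: a steel fascia sloping 40 degrees from level, facing up and to the robot (x -138, z 24 up to x -92, z 63), one knob at y = +115, one at -115, each for the plate behind it.
- plate_large: The larger cast-iron plate, a dark disc 185 mm in diameter, fixed on the hotplate, to the left or right (differs). Origin: centre of its underside; its flat top is 10 mm above the origin, 80 mm above the bench.
- plate_small: The smaller cast-iron plate, a dark disc 145 mm in diameter, fixed on the other side, its top level with the large one, 10 mm above its origin (centre of its underside). Between the plates is a gap of 65 mm, 10 mm deep, which the pan's flat base bridges when slid straight across.
- pot: Loose steel saucepan, 150 mm wide (base flat to 138, edge bevelled 6 mm), 0.55 to 0.9 kg, on the large plate. Lid fixed: rim 158 mm wide 86 to 90 mm up, black lid knob 34 mm wide, top 126 mm up. Origin: centre of its underside. The handle points along its -x, at first to within 0.55 rad of the hotplate's -x (to the robot).
- pot_handle (a point): Centre of the pan's straight black handle, 145 mm out from the pan's axis, 78 mm above its underside; axes as the pan's. The handle is 22 mm wide (y), 16 mm thick, reaches from 91 to 209 mm out and rises outwards at 12 degrees. It can be pinched here across its width; a weak grip lets the pan swivel about the fingers as it drags. Sliding takes 2 to 4 N.
- knob_left (a joint): Angle (rad) of the left knob, which serves the plate on the left (+y): 0 = off, at a stop, pointer straight up the fascia to the black bar mark; grows clockwise as seen facing the fascia, to 4.4. Set to 0.7 to 1.4 at first. Light friction (0.05 N m), no spring: stays where it is left.
- knob_right (a joint): The same for the right knob, which serves the plate on the right (-y).
- knob_left_grip (a point): On the left knob's axis, 16 mm out from the fascia, mid grip bar. z: along the axis, straight out of the fascia (40 degrees from vertical, towards the robot); x: along the bar to its pointer end, turning with the knob. Black knob: disc 40 mm wide, 8 mm high, and on it a bar 36 mm long, 11 mm wide, its top 25 mm out from the fascia.
- knob_left_tip (a point): Pointer end of the left knob's bar, at its top: 18 mm off the axis along the bar, 25 mm out from the fascia.
- knob_right_grip (a point): The same point on the right knob.
- knob_right_tip (a point): The same point on the right knob: its pointer end.
- mallet: Carver's mallet standing on its white head (92 mm wide, 108 mm high), wooden handle up, 220 mm tall in all; loose, to the left of the hotplate. Origin: centre of its underside. Leave alone.
- stone_bird: Small grey carved stone bird, about 190 mm long, 116 mm wide, 106 mm high; loose, to the right of the hotplate. Origin: centre of its underside. Leave alone.
- brush_jar: Glass jar 72 mm wide, 100 mm high, with three brushes standing up to 185 mm; loose, to the right of the hotplate. Origin: centre of its underside. Leave alone.
- rasp: Flat rasp with wooden handle lying on the bench to the left of the hotplate, about 290 mm long, 24 mm wide and high; loose. Origin: under its middle, x along the blade. Leave alone.

How it is judged:
By the outcome, as a careful person would: the job done as asked, in the order asked, and still so for the second after the job is handed in, with the robot touching nothing.
It also fails if it takes over 48 s, if anything falls off the work surface, if the arm or the gripper's body presses on something with over 40 N, if the wrist force passes 120 N, or if a joint passes its speed limit or range.

### The arm

A 6-joint arm with a two-finger parallel gripper is mounted at the origin on the work surface. World frame = base frame: x ahead of the robot, y to its left, z up, the work surface at z = 0. Lengths are in mm, angles in rad, forces in N, time in s.
With the tool pointing down it reaches from about 275 to 850 mm from the base axis. Payload 19 kg.
Tool frame: the origin (TCP) lies midway between the tips of the shut fingers; the grasp point (between the pads) lies 19 mm behind it; z points along the fingers, y is the direction in which the jaws open and shut (so a half turn about z gives the same grasp; the last joint's range is limited). The gripper opens to 85 mm and grips with 20 to 120 N. Pads are 22 mm wide; open, the fingers measure 114 mm over their backs; the gripper's body (76 mm by 85 mm) begins 54 mm behind the grasp point. The pads swing forward as they close: fully open they stand 13 mm farther back than shut.
Start: joints at [-1.473, 0.15, 1.437, -0, 1.554, -0.134], TCP at [132.07, -559.596, 231.267] pointing down, gripper open.
Joint ranges: [-2.8, 2.8], [-0.68, 2.1], [0.12, 2.68], [-1.39, 4.53], [0.16, 2.79], [-2.81, 2.81]. Speed limits (rad/s): [1.89, 1.89, 2.22, 3.01, 3.01, 3.01].

### API

Orientations are given as a 3x3 rotation matrix whose columns are the frame's x, y, z axes.
In Python, from bench import observe, grab_frame, get_calibration, hand_in, boxes_of, tip_of gives the robot as it stands. The module is installed in compiled form; this text tells all that it offers.
- The arm moves only by the tool jog_arm, never from a script. Its argument "rows" is a list of rows, each an object of numbers: "rx", "ry", "rz": the turn, a rotation vector about the tool's x, y, z normalised to -1 to 1, where 1 is 60 degrees; "tx", "ty", "tz": the shift along the tool's x, y, z normalised to -1 to 1, where 1 is 1000 mm; "gripper": the opening, from -1 (shut) to 1 (fully open), so that 0 is half open. In form: [{"rx": .., "ry": .., "rz": .., "tx": .., "ty": .., "tz": .., "gripper": ..}, ...]. A call has 1 to 10 rows; each row is the pose to reach, as a shift and turn from the pose commanded when the call began, along the tool's axes at that moment; what a row does not reach only later rows make up. A row lasts 1/12 s, in which the tool goes at most 41.7 mm and 7.16 degrees, less where a joint would pass 70% of its speed; a pose out of reach is approached as far as the arm can. A call with a number of a shift or a turn outside -1 to 1 is refused whole. A call with a gripper value outside its range is refused whole. The fingers move at their own pace and stop on an object; the grip force is fixed at half the most. Time passes only in rows, so rows that repeat a pose let the fingers close. It gives the time, the measured TCP pose, the force and the opening at its end, in the units of the state.
- observe(): the state, without advancing time (a new reading comes with each control period).
- grab_frame(name): name is "side" or "top"; returns (picture, depth): 480x640x3 uint8, red, green, blue; 480x640 float32, mm along the optical axis (not along the pixel's ray), 0 where there is no reading.
- get_calibration(name): a dict with "fx", "fy", "cx", "cy" (pixels), "rvec" (rotation vector, rad) and "tvec" (3), from world to camera coordinates, as OpenCV has them. Camera axes: x right, y down, z forward; pixel columns grow to the right and rows downward; lengths in mm; the calibration is good to about 2 mm. A picture is of the moment at which its call begins. get_calibration takes no time and is no camera call.
- hand_in(): hands the job in, once; it reports no verdict.
Trained networks look in the newest picture that a camera, given by its name, has taken for a name from the list of things; names that differ only in an ending like _2 or _b are one class to them, and where a whole thing is asked for, a point or a joint stands for the part that bears it (a point fixed in the world has none). Each returns a list of dicts, best first, with "confidence" (0 to 1); they miss things now and then, are a little off and sometimes report something else, mostly with a low value. They report only what shows in the picture. A call takes as long as a camera call.
- boxes_of(camera, name): "centre" ([column, row] in pixels, amid what is visible of it).
- tip_of(camera, name): "centre" ([column, row] in pixels: a listed point, or the origin of a listed thing).
The state is a dict: "clock": time; "joint_pos": joint angles; "joint_velocities": joint speeds; "joint_efforts": joint torques, N m; "position": TCP position; "tcp_rot": TCP orientation; "wrist_force": force on the tool from outside, world axes, zero at the start; "moment": the same for the moment, N m; "grip_width": finger opening in mm.
Only numpy, scipy, OpenCV 4.12 (cv2) and the standard library are available. Lean on these libraries where they do the work, as an engineer would, in place of code of your own. Each camera call takes 0.05 s, during which the arm holds its last target. There are 200 camera calls.

## Working session

There is one attempt and no reset: what is moved stays moved. The work goes in short steps, Python scripts to look and compute and a tool call to move; the robot and the scene stay as the last step left them, time stands still between calls to the robot, and variables do not carry over. Pictures are saved under pics/ and viewed, about 8 in all and at most 12, crops included, and the job is handed in when it is done.

Besides the shell and the picture viewer there is one more tool, called after ">>>" as name(argument=value, ...), one argument or row to a line, values as JSON. jog_arm: Moves the arm, as the interface text tells. Its arguments: {"type":"object","properties":{"rows":{"type":"array"}},"required":["rows"]}

```bash
mkdir -p pics; cat > h.py <<'E'
import numpy as np, cv2
from bench import *
def cam(n):
    c=get_calibration(n);K=np.array([[c['fx'],0,c['cx']],[0,c['fy'],c['cy']],[0,0,1.]])
    R=cv2.Rodrigues(np.array(c['rvec'],float))[0];return K,R,np.array(c['tvec'],float).ravel()
def back(n,uv,d):
    K,R,t=cam(n);uv=np.atleast_2d(uv).astype(float)
    p=np.c_[uv,np.ones(len(uv))]@np.linalg.inv(K).T*np.asarray(d).reshape(-1,1)
    return (p-t)@R
def onz(n,uv,z):
    K,R,t=cam(n);o=-R.T@t;r=R.T@np.linalg.inv(K)@np.array([uv[0],uv[1],1.]);return o+r*(z-o[2])/r[2]
def proj(n,P):
    K,R,t=cam(n);q=(np.atleast_2d(P)@R.T+t)@K.T;return q[:,:2]/q[:,2:]
def snap(n,f=None):
    im,d=grab_frame(n)
    if f: cv2.imwrite('pics/'+f,im[:,:,::-1])
    np.savez(n+'.npz',im=im,d=d);return im,d
E
python3 - <<'E'
from h import *
np.set_printoptions(precision=1,suppress=True)
for n in('top','side'):
    im,d=snap(n,n+'0.png');K,R,t=cam(n);print(n,'cam',-R.T@t,'f',K[0,0])
    for k in ['cooker','plate_large','plate_small','pot','pot_handle','knob_left_grip','knob_left_tip','knob_right_grip','knob_right_tip','mallet','stone_bird','brush_jar','rasp']:
        for r in tip_of(n,k)[:2]:
            u,v=r['centre'];dd=d[int(np.clip(v,0,479)),int(np.clip(u,0,639))]
            print(k,np.array([u,v]),round(r['confidence'],2),back(n,[u,v],dd)[0])
s=observe();print(s['clock'],s['grip_width'],s['tcp_rot'],s['position'])
E
```

```text
top cam [ 270.6  -15.4 1611.2] f 461.1046237335819
cooker [302.7 221. ] 0.96 [621.8  46.9  71.9]
plate_small [483.  261.9] 0.67 [ 466.5 -554.9   65.3]
plate_small [266.7 210.6] 0.57 [659.4 169.1  81.5]
pot [337.9 208. ] 0.79 [635.9 -70.7 182.9]
pot [201.1 219.6] 0.38 [651.  413.4   9.6]
pot_handle [347.7 247.6] 0.94 [510.8 -98.5 161. ]
pot_handle [267.1 251.5] 0.58 [521.4 171.   58.3]
knob_left_grip [269.  254.7] 0.59 [508.1 162.9  72. ]
knob_left_tip [267.3 249.9] 0.5 [527.6 170.8  54.1]
knob_right_grip [269.1 253.4] 0.6 [513.8 163.5  64. ]
knob_right_grip [332.1 254.7] 0.43 [506.1 -50.8  49.1]
knob_right_tip [341.1 253.2] 0.63 [511.3 -81.9  44. ]
knob_right_tip [266.5 251.6] 0.28 [521.6 173.4  55.3]
mallet [168.9 272.7] 0.98 [452.2 493.1  97.5]
mallet [481.3 264.1] 0.34 [ 458.1 -545.3   74.8]
stone_bird [482.5 264.2] 0.6 [ 457.4 -548.6   76.5]
stone_bird [352.5 247.9] 0.44 [ 508.8 -113.5  165. ]
brush_jar [439.  215.6] 0.59 [ 628.1 -418.3   71.6]
rasp [200.9 224.8] 0.55 [630.5 412.   15.9]
side cam [-299.1 1357.2 1311.2] f 612.2282221200088
cooker [291.2 249.7] 0.74 [588.6 118.4  66.4]
cooker [301.6 209.4] 0.45 [619.9   0.7 140.7]
plate_large [305.1 210.8] 0.64 [606.8   0.2 139.3]
plate_small [270.1 253.2] 0.61 [629.9 176.2  76.9]
plate_small [346.3 196.4] 0.46 [ 512.9 -108.8  162.4]
pot [305.  208.2] 0.66 [616.4 -14.5 137.3]
pot [356.2 179.3] 0.18 [ 638.2 -413.9   18.1]
knob_left_grip [302.9 268.2] 0.6 [511.8 170.1  60. ]
knob_left_tip [306.9 261.9] 0.62 [522.9 129.5  50.8]
knob_right_grip [341.2 230.4] 0.59 [499.5 -49.9  64.8]
knob_right_grip [303.4 266.1] 0.52 [514.  163.5  62.8]
knob_right_tip [345.2 227.4] 0.67 [511.6 -99.2  40.1]
mallet [243.4 370.4] 0.62 [443.7 572.7  39.5]
stone_bird [344.1 227.2] 0.68 [512.3 -92.7  45. ]
rasp [221.1 316.5] 0.58 [637.5 427.1  12.9]
1.4 85.62362868412623 [[ 1.   0.2 -0. ]
 [ 0.2 -1.   0. ]
 [-0.  -0.  -1. ]] [ 132.1 -559.6  231.3]
```

View images.

```bash
python3 - <<'E'
import cv2
a=cv2.imread('pics/top0.png')[170:300,140:500];b=cv2.imread('pics/side0.png')[150:310,210:410]
cv2.imwrite('pics/top_c.png',cv2.resize(a,None,fx=2.2,fy=2.2,interpolation=2))
cv2.imwrite('pics/side_c.png',cv2.resize(b,None,fx=3.7,fy=3.7,interpolation=2))
E
```

```text
(no output)
```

View pics/top_c.png

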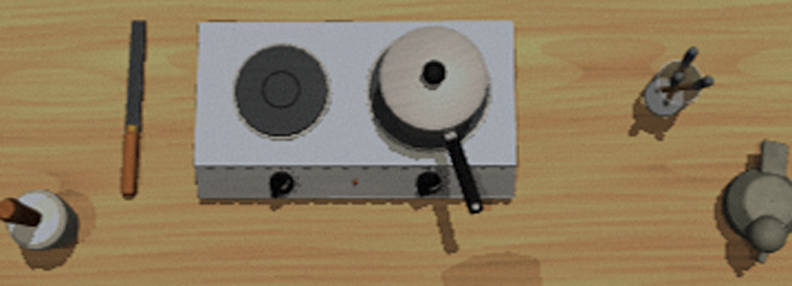

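View pics/side_c.png

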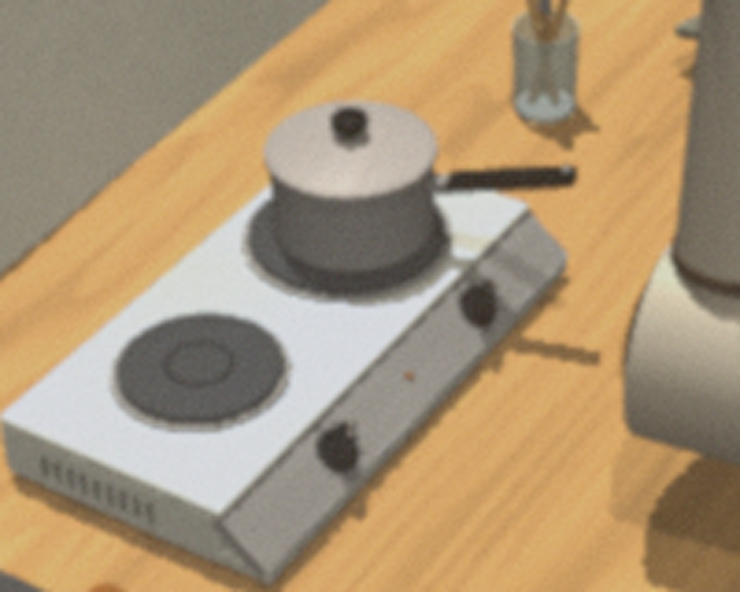

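```bash
cat >> h.py <<'E'
def cloud(n):
    f=np.load(n+'.npz');im,d=f['im'],f['d'];v,u=np.mgrid[:480,:640];m=d>0
    return back(n,np.c_[u[m],v[m]],d[m]),im[m].astype(int),np.c_[u[m],v[m]]
def circ(p):
    A=np.c_[2*p[:,:2],np.ones(len(p))];s=np.linalg.lstsq(A,(p[:,:2]**2).sum(1),rcond=None)[0]
    return s[:2],np.sqrt(s[2]+s[0]**2+s[1]**2)
E
python3 - <<'E'
from h import *
np.set_printoptions(precision=2,suppress=True)
for n in('top','side'):
    P,C,U=cloud(n);X,Y,Z=P.T;br=C.mean(1)
    roi=(X>420)&(X<820)&(Y>-250)&(Y<350)
    sel=roi&(Z>58)&(Z<90)
    w=sel&(X>500)
    rect=cv2.minAreaRect(P[w][:,:2].astype(np.float32));print(n,'toprect',rect, 'medz',np.median(Z[w]))
    # small plate: dark at z~80
    dk=sel&(br<95)&(Y>70)&(X>540)&(X<760)
    h=cv2.minEnclosingCircle(P[dk][:,:2].astype(np.float32));print('plate',P[dk].mean(0),h,dk.sum())
    fas=roi&(X<560)&(Z>15)&(Z<75); print('fascia',fas.sum())
    lid=roi&(Z>162)&(Z<185)&(X>550)
    print('lid',P[lid].mean(0),cv2.minEnclosingCircle(P[lid][:,:2].astype(np.float32)),lid.sum())
    kn=roi&(Z>193)&(X>550);print('lidknob',P[kn].mean(0),Z[kn].max(),kn.sum())
    ha=roi&(Z>130)&(Z<200)&(X<575)&(br<70)
    q=P[ha];c=q.mean(0);vt=np.linalg.svd(q-c)[2][0];vt*=-np.sign(vt[0]);t=(q-c)@vt
    print('handle',c,vt,'yaw',np.arctan2(-vt[1],-vt[0]),q[t.argmin()],q[t.argmax()],ha.sum())
    for nm,a,b in(('R',-140,10),('L',100,250)):
        k=(X>470)&(X<560)&(Y>a)&(Y<b)&(Z>20)&(Z<90)&(br<55)
        print('knob',nm,P[k].mean(0),k.sum(),P[k].min(0),P[k].max(0))
E
```

```text
top toprect ((636.6615600585938, 51.96235656738281), (501.8930969238281, 273.7586364746094), 89.04113006591797) medz 71.10050234749708
plate [656.8  167.55  79.41] ((612.6030883789062, 193.78543090820312), 127.81342315673828) 1387
fascia 2750
lid [647.28 -68.54 176.56] ((650.7343139648438, -69.69475555419922), 79.51918029785156) 1679
lidknob [648.76 -68.98 204.01] 210.56236045893263 91
handle [ 508.33 -107.25  164.93] [-0.94 -0.27  0.21] yaw 0.2848668256274086 [574.2  -69.99 150.89] [ 449.82 -124.88  172.11] 238
knob R [512.73 -62.17  54.37] 131 [ 493.28 -113.11   21.51] [552.52 -20.39  76.2 ]
knob L [515.61 170.92  53.85] 105 [496.18 151.52  20.8 ] [534.4  190.92  74.07]
side toprect ((640.1494750976562, 56.1151123046875), (506.4381103515625, 278.51971435546875), 89.08743286132812) medz 70.52451634950863
plate [656.91 172.58  78.96] ((659.2594604492188, 170.29339599609375), 74.06505584716797) 845
fascia 3051
lid [641.79 -51.86 175.4 ] ((650.6192016601562, -66.09745788574219), 88.0426025390625) 931
lidknob [648.19 -61.03 203.12] 209.99198560881769 60
handle [ 504.3  -100.74  163.59] [-0.94 -0.27  0.2 ] yaw 0.27490093408716487 [555.05 -80.14 151.05] [ 447.02 -108.51  178.1 ] 130
knob R [504.54 -48.88  54.22] 35 [494.71 -68.23  33.75] [520.44 -37.93  68.81]
knob L [512.39 179.02  52.44] 26 [497.68 166.21  41.43] [528.06 188.28  67.92]
```

```bash
python3 - <<'E'
from h import *
np.set_printoptions(precision=2,suppress=True)
from scipy.optimize import least_squares
def edge(P,ax,side,lo,hi):
    o=1-ax;b=np.floor(P[:,o]/5);pts=[]
    for k in np.unique(b):
        q=P[b==k]
        if lo<k*5<hi: v=q[:,ax]; pts.append([k*5+2.5,(v.max() if side>0 else v.min())])
    pts=np.array(pts);f=np.polyfit(*pts.T,1);r=pts[:,1]-np.polyval(f,pts[:,0]);m=abs(r)<5
    return np.polyfit(*pts[m].T,1)
n='top'
P,C,U=cloud(n);Z=P[:,2]
K,R,t=cam(n);o=-R.T@t;ray=np.c_[U,np.ones(len(U))]@np.linalg.inv(K).T@R
def z(zz,m): return o+ray[m]*((zz-o[2])/ray[m][:,2])[:,None]
sat=C.max(1)-C.min(1)
m=(C.min(1)>120)&(sat<45);Q=z(70,m);Q=Q[(Q[:,0]>500)&(Q[:,0]<800)&(Q[:,1]>-230)&(Q[:,1]<330)]
px=1.7
L=edge(Q,1,1,560,760);Rr=edge(Q,1,-1,560,740);B=edge(Q,0,1,-150,270)
print('left',L,np.polyval(L,650)+px,'right',Rr,np.polyval(Rr,650)-px,'back',B,np.polyval(B,54)+px)
cy=(np.polyval(L,637)+np.polyval(Rr,637))/2;print('centre y',cy,'cx',np.polyval(B,cy)+px-140)
m=(C.max(1)<90)&(Z>65)&(Z<95);Q=z(80,m);Q=Q[(abs(Q[:,0]-657)<90)&(abs(Q[:,1]-168)<90)]
h=cv2.convexHull(Q[:,:2].astype(np.float32))[:,0];c,r=circ(h);print('plate hull',c,r)
g=h-[657,168.5];rr=np.hypot(*g.T);print(cv2.minEnclosingCircle(h),np.median(Q,0))
# lid rim, z=170
m=(Z>163)&(Z<185);Q=z(168,m);Q=Q[(Q[:,0]>560)&(abs(Q[:,1]+69)<100)];h=cv2.convexHull(Q[:,:2].astype(np.float32))[:,0];print('lid',circ(h),cv2.minEnclosingCircle(h))
# fascia edges colour/knob crop
im=np.load('top.npz')['im'];a=im[235:270,225:365,::-1];b=np.load('side.npz')['im'][215:290,280:365,::-1]
cv2.imwrite('pics/kn.png',np.vstack([cv2.resize(a,(780,195),interpolation=2),np.pad(cv2.resize(b,(425,375),interpolation=2),((0,0),(0,355),(0,0)))]))
E
```

```text
left [ -0.03 319.25] 302.6950388203228 right [  -0.03 -179.06] -197.45413977498424 back [  0.02 768.37] 771.2933856656739
centre y 52.969881703460615 cx 631.2700356640827
plate hull [659.12 166.85] 71.6228797289579
((658.9222412109375, 166.5778350830078), 72.57608795166016) [658.4  168.05  80.  ]
lid (array([939.23, -55.79]), np.float64(346.2455235810636)) ((931.7900390625, -74.29428100585938), 358.3177185058594)
```

View pics/kn.png

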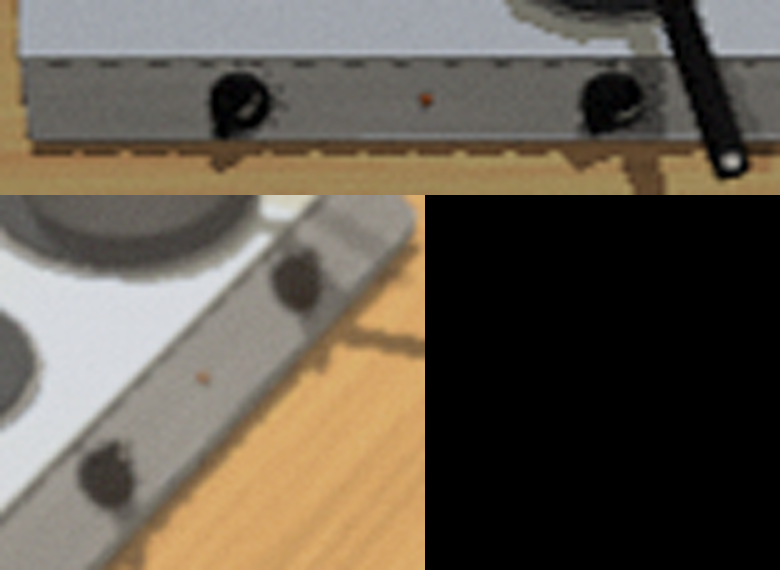

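```bash
cat >> h.py <<'E'
from scipy.spatial.transform import Rotation as Ro
def plan(p,R):
    s=observe();A=np.array(s['tcp_rot'],float);d=A.T@(np.array(p,float)-s['position'])/1000
    r=Ro.from_matrix(A.T@R).as_rotvec()/(np.pi/3)
    print('t',d.round(4),'r',r.round(4),'pos',np.round(s['position'],1),'F',np.round(s['wrist_force'],1),'clk',round(s['clock'],2),'grip',round(s['grip_width'],1))
def down(y): return Ro.from_euler('z',y).as_matrix()@np.diag([1,-1,-1.])
E
python3 - <<'E'
from h import *
plan([510.7,-107.3,215],down(.27)); plan([510.7,-107.3,139],down(.27))
E
```

```text
t [ 0.4724 -0.3532  0.0163] r [-0.0001  0.     -0.0365] pos [ 132.1 -559.6  231.3] F [-0.3  1.2 -0.4] clk 1.4 grip 85.6
t [ 0.4724 -0.3532  0.0923] r [-0.0001  0.     -0.0365] pos [ 132.1 -559.6  231.3] F [-0.3  1.2 -0.4] clk 1.4 grip 85.6
```

>>> jog_arm(
  rows=[
    {"tx":0.472,"ty":-0.353,"tz":0,"rx":0,"ry":0,"rz":-0.0365,"gripper":1},
    {"tx":0.472,"ty":-0.353,"tz":0,"rx":0,"ry":0,"rz":-0.0365,"gripper":1},
    {"tx":0.472,"ty":-0.353,"tz":0,"rx":0,"ry":0,"rz":-0.0365,"gripper":1},
    {"tx":0.472,"ty":-0.353,"tz":0,"rx":0,"ry":0,"rz":-0.0365,"gripper":1},
    {"tx":0.472,"ty":-0.353,"tz":0,"rx":0,"ry":0,"rz":-0.0365,"gripper":1},
    {"tx":0.472,"ty":-0.353,"tz":0,"rx":0,"ry":0,"rz":-0.0365,"gripper":1},
    {"tx":0.472,"ty":-0.353,"tz":0,"rx":0,"ry":0,"rz":-0.0365,"gripper":1},
    {"tx":0.472,"ty":-0.353,"tz":0,"rx":0,"ry":0,"rz":-0.0365,"gripper":1},
    {"tx":0.472,"ty":-0.353,"tz":0,"rx":0,"ry":0,"rz":-0.0365,"gripper":1},
    {"tx":0.472,"ty":-0.353,"tz":0,"rx":0,"ry":0,"rz":-0.0365,"gripper":1},
  ],
)

```text
clock: 2.23
position: [400.4, -238.2, 231.6]
tcp_rot: [[0.964, 0.267, 0.001], [0.267, -0.964, -0.0], [0.001, 0.001, -1.0]]
wrist_force: [-0.0, -1.3, -1.1]
grip_width: 85.8
```

>>> jog_arm(
  rows=[
    {"tx":0,"ty":0,"tz":0,"rx":0,"ry":0,"rz":0,"gripper":1},
  ],
)

```text
clock: 2.32
position: [402.9, -234.9, 231.6]
tcp_rot: [[0.962, 0.272, 0.002], [0.272, -0.962, 0.001], [0.002, -0.001, -1.0]]
wrist_force: [0.6, -1.3, 1.1]
grip_width: 85.6
```

```bash
python3 - <<'E'
from h import *
plan([510.7,-107.3,215],down(.27)); plan([510.7,-107.3,139],down(.27))
E
```

```text
t [ 0.1384 -0.0934  0.0169] r [-0.0007 -0.0019  0.0055] pos [ 402.9 -234.9  231.6] F [ 0.6 -1.3  1.1] clk 2.32 grip 85.6
t [ 0.1383 -0.0933  0.0929] r [-0.0007 -0.0019  0.0055] pos [ 402.9 -234.9  231.6] F [ 0.6 -1.3  1.1] clk 2.32 grip 85.6
```

>>> jog_arm(
  rows=[
    {"tx":0.138,"ty":-0.093,"tz":0,"rx":0,"ry":0,"rz":0,"gripper":1},
    {"tx":0.138,"ty":-0.093,"tz":0,"rx":0,"ry":0,"rz":0,"gripper":1},
    {"tx":0.138,"ty":-0.093,"tz":0,"rx":0,"ry":0,"rz":0,"gripper":1},
    {"tx":0.138,"ty":-0.093,"tz":0,"rx":0,"ry":0,"rz":0,"gripper":1},
    {"tx":0.138,"ty":-0.093,"tz":0,"rx":0,"ry":0,"rz":0,"gripper":1},
    {"tx":0.138,"ty":-0.093,"tz":0,"rx":0,"ry":0,"rz":0,"gripper":1},
    {"tx":0.138,"ty":-0.093,"tz":0,"rx":0,"ry":0,"rz":0,"gripper":1},
  ],
)

```text
clock: 2.9
position: [507.5, -113.7, 231.1]
tcp_rot: [[0.964, 0.267, -0.001], [0.267, -0.964, -0.0], [-0.001, -0.0, -1.0]]
wrist_force: [0.2, -0.4, 0.8]
grip_width: 85.2
```

```bash
python3 - <<'E'
from h import *
plan([510.7,-107.3,139],down(.27))
# handle centre check: view side with projected expected points
im,d=snap('side');o=im[:,:,::-1].copy()
for P in ([510.7,-107.3,158],[650,-69,206],[503.9,-59.5,55.8]):
    cv2.circle(o,tuple(int(x) for x in proj('side',P)[0].round()),2,(0,0,255),-1)
cv2.imwrite('pics/hov.png',cv2.resize(o[120:280,240:440],None,fx=3.7,fy=3.7,interpolation=2))
E
```

```text
t [ 0.0049 -0.0053  0.0921] r [-0.0001  0.0005  0.0008] pos [ 507.5 -113.7  231.1] F [ 0.2 -0.4  0.8] clk 2.9 grip 85.2
```

View pics/hov.png

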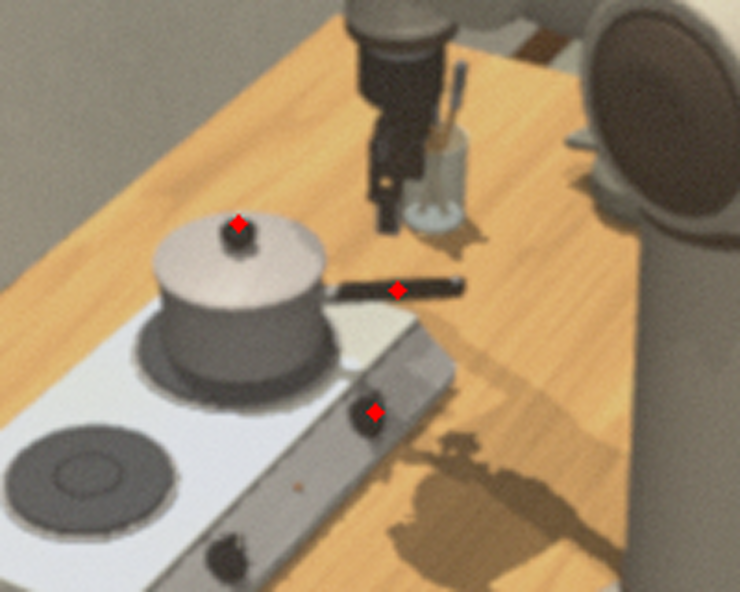

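The projected points land on the lid knob (238,224), the handle's middle (397,290) and the right knob (375,412). The gripper hovers above the handle, so I descend and grip.

>>> jog_arm(
  rows=[
    {"tx":0.005,"ty":-0.005,"tz":0.03,"rx":0,"ry":0,"rz":0,"gripper":1},
    {"tx":0.005,"ty":-0.005,"tz":0.06,"rx":0,"ry":0,"rz":0,"gripper":1},
    {"tx":0.005,"ty":-0.005,"tz":0.085,"rx":0,"ry":0,"rz":0,"gripper":1},
    {"tx":0.005,"ty":-0.005,"tz":0.092,"rx":0,"ry":0,"rz":0,"gripper":1},
    {"tx":0.005,"ty":-0.005,"tz":0.092,"rx":0,"ry":0,"rz":0,"gripper":1},
    {"tx":0.005,"ty":-0.005,"tz":0.092,"rx":0,"ry":0,"rz":0,"gripper":0.4},
    {"tx":0.005,"ty":-0.005,"tz":0.092,"rx":0,"ry":0,"rz":0,"gripper":-0.2},
    {"tx":0.005,"ty":-0.005,"tz":0.092,"rx":0,"ry":0,"rz":0,"gripper":-0.2},
    {"tx":0.005,"ty":-0.005,"tz":0.092,"rx":0,"ry":0,"rz":0,"gripper":-0.2},
    {"tx":0.005,"ty":-0.005,"tz":0.092,"rx":0,"ry":0,"rz":0,"gripper":-0.2},
  ],
)

```text
clock: 3.78
position: [511.4, -107.6, 140.1]
tcp_rot: [[0.964, 0.267, 0.001], [0.267, -0.964, -0.0], [0.001, 0.001, -1.0]]
wrist_force: [0.1, -0.1, -0.1]
grip_width: 34.3
```

>>> jog_arm(
  rows=[
    {"tx":0,"ty":0,"tz":0,"rx":0,"ry":0,"rz":0,"gripper":-0.4},
    {"tx":0,"ty":0,"tz":0,"rx":0,"ry":0,"rz":0,"gripper":-0.6},
    {"tx":0,"ty":0,"tz":0,"rx":0,"ry":0,"rz":0,"gripper":-1},
    {"tx":0,"ty":0,"tz":0,"rx":0,"ry":0,"rz":0,"gripper":-1},
    {"tx":0,"ty":0,"tz":0,"rx":0,"ry":0,"rz":0,"gripper":-1},
  ],
)

```text
clock: 4.2
position: [511.3, -107.4, 139.7]
tcp_rot: [[0.964, 0.267, 0.0], [0.267, -0.964, -0.0], [0.0, 0.0, -1.0]]
wrist_force: [-0.5, -0.6, 5.8]
grip_width: 21.0
```

```bash
cat > pan.py <<'E'
from h import *
np.set_printoptions(precision=1,suppress=True)
def pan():
    out=[]
    for n in('top','side'):
        snap(n);P,C,U=cloud(n);X,Y,Z=P.T;br=C.mean(1)
        roi=(X>560)&(X<780)&(Y>-200)&(Y<300)
        lid=roi&(Z>162)&(Z<178)&(br>110);kn=roi&(Z>193)&(Z<213)&(br<90)
        print(n,'lid',cv2.minEnclosingCircle(P[lid][:,:2].astype(np.float32)),P[lid].mean(0),'knob',P[kn].mean(0),kn.sum(),'net',[ (np.array(r['centre']),round(r['confidence'],2),onz(n,r['centre'],80)) for r in tip_of(n,'pot')[:1]])
pan();plan([0,0,0],down(.27))
E
python3 pan.py
```

```text
top lid ((651.76025390625, -67.62982177734375), 78.9877700805664) [673.  -57.6 173.8] knob [656.4 -62.7 204.5] 22 net [(array([336.1, 209.5]), 0.75, array([657.1, -68.3,  80. ]))]
side lid ((647.951416015625, -64.8894271850586), 84.3759765625) [640.6 -48.6 173.5] knob [645.8 -60.3 202.3] 51 net [(array([304.5, 206.7]), 0.62, array([667.4, -88.2,  80. ]))]
t [-0.5 -0.2  0.1] r [ 0. -0.  0.] pos [ 511.3 -107.5  139.7] F [-1.   0.5  6.1] clk 4.4 grip 21.3
```

>>> jog_arm(
  rows=[
    {"tx":0.0006,"ty":-0.0019,"tz":0,"rx":0,"ry":0,"rz":0,"gripper":-1},
    {"tx":0.0018,"ty":-0.0057,"tz":0,"rx":0,"ry":0,"rz":0,"gripper":-1},
    {"tx":0.0036,"ty":-0.0114,"tz":0,"rx":0,"ry":0,"rz":0,"gripper":-1},
    {"tx":0.0058,"ty":-0.0181,"tz":0,"rx":0,"ry":0,"rz":0,"gripper":-1},
    {"tx":0.0082,"ty":-0.0257,"tz":0,"rx":0,"ry":0,"rz":0,"gripper":-1},
    {"tx":0.0106,"ty":-0.0334,"tz":0,"rx":0,"ry":0,"rz":0,"gripper":-1},
    {"tx":0.0128,"ty":-0.04,"tz":0,"rx":0,"ry":0,"rz":0,"gripper":-1},
    {"tx":0.0143,"ty":-0.0448,"tz":0,"rx":0,"ry":0,"rz":0,"gripper":-1},
    {"tx":0.0152,"ty":-0.0477,"tz":0,"rx":0,"ry":0,"rz":0,"gripper":-1},
    {"tx":0.0155,"ty":-0.0486,"tz":0,"rx":0,"ry":0,"rz":0,"gripper":-1},
  ],
)

```text
clock: 5.23
position: [513.3, -56.0, 139.7]
tcp_rot: [[0.964, 0.267, 0.001], [0.267, -0.964, -0.0], [0.001, 0.001, -1.0]]
wrist_force: [-1.0, -3.6, 5.4]
grip_width: 20.8
```

```bash
python3 pan.py
```

```text
top lid ((654.3037109375, -16.69652557373047), 77.95697021484375) [680.4  -7.5 173.9] knob [658.5 -19.6 205.6] 39 net [(array([322.7, 207.8]), 0.72, array([664.4, -22.7,  80. ]))]
side lid ((654.3274536132812, -15.5109224319458), 84.22657012939453) [643.5  -0.5 173.1] knob [648.2  -9.5 202.2] 53 net [(array([296.6, 217.9]), 0.86, array([655.9, -19.5,  80. ]))]
t [-0.5 -0.2  0.1] r [ 0. -0.  0.] pos [513.3 -56.1 139.6] F [-0.1 -0.2  5. ] clk 5.43 grip 21.0
```

>>> jog_arm(
  rows=[
    {"tx":0.0005,"ty":-0.0014,"tz":0,"rx":0,"ry":0,"rz":0,"gripper":-1},
    {"tx":0.0015,"ty":-0.0048,"tz":0,"rx":0,"ry":0,"rz":0,"gripper":-1},
    {"tx":0.003,"ty":-0.0095,"tz":0,"rx":0,"ry":0,"rz":0,"gripper":-1},
    {"tx":0.0052,"ty":-0.0162,"tz":0,"rx":0,"ry":0,"rz":0,"gripper":-1},
    {"tx":0.0079,"ty":-0.0248,"tz":0,"rx":0,"ry":0,"rz":0,"gripper":-1},
    {"tx":0.0109,"ty":-0.0343,"tz":0,"rx":0,"ry":0,"rz":0,"gripper":-1},
    {"tx":0.0143,"ty":-0.0448,"tz":0,"rx":0,"ry":0,"rz":0,"gripper":-1},
    {"tx":0.0176,"ty":-0.0553,"tz":0,"rx":0,"ry":0,"rz":0,"gripper":-1},
    {"tx":0.0209,"ty":-0.0658,"tz":0,"rx":0,"ry":0,"rz":0,"gripper":-1},
    {"tx":0.0243,"ty":-0.0763,"tz":0,"rx":0,"ry":0,"rz":0,"gripper":-1},
  ],
)

```text
clock: 6.27
position: [516.2, 24.6, 139.4]
tcp_rot: [[0.964, 0.267, 0.0], [0.267, -0.964, 0.0], [0.0, -0.0, -1.0]]
wrist_force: [0.1, -3.3, 3.7]
grip_width: 21.2
```

>>> jog_arm(
  rows=[
    {"tx":0.0033,"ty":-0.0105,"tz":0,"rx":0,"ry":0,"rz":0,"gripper":-1},
    {"tx":0.0067,"ty":-0.021,"tz":0,"rx":0,"ry":0,"rz":0,"gripper":-1},
    {"tx":0.01,"ty":-0.0315,"tz":0,"rx":0,"ry":0,"rz":0,"gripper":-1},
    {"tx":0.0133,"ty":-0.0419,"tz":0,"rx":0,"ry":0,"rz":0,"gripper":-1},
    {"tx":0.0167,"ty":-0.0524,"tz":0,"rx":0,"ry":0,"rz":0,"gripper":-1},
    {"tx":0.02,"ty":-0.0629,"tz":0,"rx":0,"ry":0,"rz":0,"gripper":-1},
    {"tx":0.023,"ty":-0.0725,"tz":0,"rx":0,"ry":0,"rz":0,"gripper":-1},
    {"tx":0.0258,"ty":-0.081,"tz":0,"rx":0,"ry":0,"rz":0,"gripper":-1},
    {"tx":0.0279,"ty":-0.0877,"tz":0,"rx":0,"ry":0,"rz":0,"gripper":-1},
    {"tx":0.0288,"ty":-0.0905,"tz":0,"rx":0,"ry":0,"rz":0,"gripper":-1},
  ],
)

```text
clock: 7.1
position: [519.9, 119.8, 139.5]
tcp_rot: [[0.964, 0.267, 0.0], [0.267, -0.964, 0.0], [0.0, -0.0, -1.0]]
wrist_force: [-0.7, -3.9, 7.3]
grip_width: 20.7
```

>>> jog_arm(
  rows=[
    {"tx":0,"ty":0,"tz":0,"rx":0,"ry":0,"rz":0,"gripper":-1},
  ],
)

```text
clock: 7.18
position: [519.9, 119.8, 139.5]
tcp_rot: [[0.964, 0.268, 0.0], [0.268, -0.964, 0.001], [0.0, -0.0, -1.0]]
wrist_force: [0.4, 0.5, 5.0]
grip_width: 21.0
```

```bash
python3 pan.py; python3 - <<'E'
from h import *
P,C,U=cloud('top');X,Y,Z=P.T;br=C.mean(1)
ha=(X<575)&(X>430)&(Y>60)&(Y<200)&(Z>140)&(Z<178)&(br<60)
print(P[ha].mean(0))
im=np.load('top.npz')['im'][:,:,::-1];s=np.load('side.npz')['im'][:,:,::-1]
a=cv2.resize(im[180:275,225:365],(588,399),interpolation=2);b=cv2.resize(s[190:310,240:400],(212,160))
cv2.imwrite('pics/mid.png',a)
E
```

```text
top lid ((662.138671875, 157.65573120117188), 78.32184600830078) [696.6 159.5 174.3] knob [657.1 158.2 205.1] 86 net [(array([266.9, 208.8]), 0.78, array([666.1, 168.6,  80. ]))]
side lid ((656.4954223632812, 159.87454223632812), 84.84464263916016) [648.2 174.2 173.4] knob [654.5 166.  202.7] 59 net [(array([263.6, 245. ]), 0.6, array([669.3, 155.5,  80. ]))]
t [-0.5 -0.   0.1] r [-0. -0.  0.] pos [519.9 119.6 139.4] F [0.8 3.8 5.1] clk 7.38 grip 21.2
[482.38278699 108.55035914 171.0346175 ]
```

View pics/mid.png

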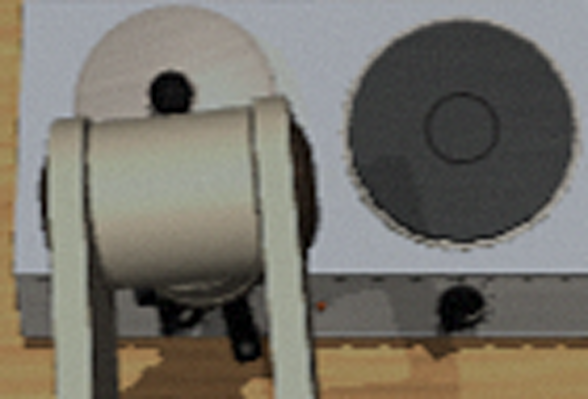

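```bash
python3 - <<'E'
from h import *
from scipy.optimize import least_squares
n='top';f=np.load('top.npz');im=f['im'].astype(np.uint8);
g=cv2.cvtColor(im,cv2.COLOR_RGB2GRAY)
m=(g<110).astype(np.uint8)
K,R,t=cam(n)
c0=onz(n,(335.5,211),80);print(c0)
cs,_=cv2.findContours(m,0,1)
c=max([c for c in cs if cv2.pointPolygonTest(c,(335.,211.),True)>0],key=cv2.contourArea)[:,0]
Q=np.array([onz(n,p,80) for p in c]);
r=least_squares(lambda s:np.hypot(Q[:,0]-s[0],Q[:,1]-s[1])-s[2],[c0[0],c0[1],92],loss='soft_l1');print('large',r.x)
# inner ring mark centre by darker ring
P,C,U=cloud('top');X,Y,Z=P.T;br=C.mean(1)
s=(br<110)&(Z>76)&(Z<90)&(abs(X-654)<110)&(abs(Y+62)<110);print(P[s].mean(0),cv2.minEnclosingCircle(P[s][:,:2].astype(np.float32)))
E
```

```text
[651.89577992 -66.12741323  80.        ]
large [653.09287082 -61.70757747  91.61787809]
[653.79199257 -61.92071325  80.57792802] ((653.9153442382812, -61.26195526123047), 94.35543823242188)
```

>>> jog_arm(
  rows=[
    {"tx":0.0004,"ty":-0.0015,"tz":0,"rx":0,"ry":0,"rz":0,"gripper":-1},
    {"tx":0.0013,"ty":-0.0046,"tz":0,"rx":0,"ry":0,"rz":0,"gripper":-1},
    {"tx":0.0021,"ty":-0.0077,"tz":0,"rx":0,"ry":0,"rz":0,"gripper":-1},
    {"tx":0.0026,"ty":-0.0093,"tz":0,"rx":0,"ry":0,"rz":0,"gripper":-1},
    {"tx":0.0026,"ty":-0.0093,"tz":0,"rx":0,"ry":0,"rz":0,"gripper":-1},
    {"tx":0.0026,"ty":-0.0093,"tz":0,"rx":0,"ry":0,"rz":0,"gripper":-1},
  ],
)

```text
clock: 7.88
position: [519.9, 128.9, 139.5]
tcp_rot: [[0.964, 0.267, 0.0], [0.267, -0.964, 0.0], [0.0, -0.0, -1.0]]
wrist_force: [0.8, -1.0, 6.2]
grip_width: 21.1
```

>>> jog_arm(
  rows=[
    {"tx":0,"ty":0,"tz":0,"rx":0,"ry":0,"rz":0,"gripper":-0.3},
    {"tx":0,"ty":0,"tz":0,"rx":0,"ry":0,"rz":0,"gripper":0.2},
    {"tx":0,"ty":0,"tz":0,"rx":0,"ry":0,"rz":0,"gripper":1},
    {"tx":0,"ty":0,"tz":0,"rx":0,"ry":0,"rz":0,"gripper":1},
    {"tx":0,"ty":0,"tz":0,"rx":0,"ry":0,"rz":0,"gripper":1},
    {"tx":0,"ty":0,"tz":0,"rx":0,"ry":0,"rz":0,"gripper":1},
    {"tx":0,"ty":0,"tz":0,"rx":0,"ry":0,"rz":0,"gripper":1},
  ],
)

```text
clock: 8.47
position: [519.8, 128.1, 139.3]
tcp_rot: [[0.964, 0.267, -0.0], [0.267, -0.964, 0.0], [-0.0, -0.0, -1.0]]
wrist_force: [0.7, -0.6, 0.0]
grip_width: 85.3
```

>>> jog_arm(
  rows=[
    {"tx":0,"ty":0,"tz":-0.025,"rx":0,"ry":0,"rz":0,"gripper":1},
    {"tx":0,"ty":0,"tz":-0.06,"rx":0,"ry":0,"rz":0,"gripper":1},
    {"tx":0,"ty":0,"tz":-0.1,"rx":0,"ry":0,"rz":0,"gripper":1},
    {"tx":-0.04,"ty":0,"tz":-0.1,"rx":0,"ry":0,"rz":0,"gripper":1},
    {"tx":-0.08,"ty":0.02,"tz":-0.1,"rx":0,"ry":0,"rz":0,"gripper":1},
    {"tx":-0.12,"ty":0.05,"tz":-0.1,"rx":0,"ry":0,"rz":0,"gripper":1},
    {"tx":-0.16,"ty":0.08,"tz":-0.1,"rx":0,"ry":0,"rz":0,"gripper":1},
    {"tx":-0.16,"ty":0.1,"tz":-0.1,"rx":0,"ry":0,"rz":0,"gripper":1},
  ],
)

```text
clock: 9.13
position: [389.5, -11.3, 239.7]
tcp_rot: [[0.963, 0.268, 0.001], [0.268, -0.963, -0.0], [0.001, 0.0, -1.0]]
wrist_force: [0.1, -0.4, 0.0]
grip_width: 85.4
```

```bash
python3 pan.py; python3 - <<'E'
from h import *
np.set_printoptions(precision=1,suppress=True)
# rectify fascia around right knob, on plane 25mm out (bar top), from both cameras
psi=-.02;c=np.array([631.3,53.1,0]);Rc=Ro.from_euler('z',psi).as_matrix()
s,k=np.sin(np.radians(40)),np.cos(np.radians(40))
N=Rc@[-s,0,k];up=Rc@[k,0,s];rt=Rc@[0,-1,0]
tiles=[]
for yy in(-115,115):
  base=c+Rc@[-115,yy,43.5]
  for n in('top','side'):
    im=np.load(n+'.npz')['im'][:,:,::-1]
    w=30;S=290;g=(np.arange(S)-S/2)/S*2*w
    P=base+25*N+g[None,:,None]*rt-g[:,None,None]*up
    uv=proj(n,P.reshape(-1,3)).reshape(S,S,2).astype(np.float32)
    t=cv2.remap(im,uv[...,0],uv[...,1],2);t=cv2.convertScaleAbs(t,alpha=1.6,beta=10)
    cv2.circle(t,(S//2,S//2),int(18*S/60),(0,255,0),1);cv2.drawMarker(t,(S//2,S//2),(0,0,255),0,10);tiles.append(t)
    q=proj(n,base+25*N)
    print(n,yy,q,[ (np.array(r['centre']),round(r['confidence'],2)) for kk in('tip','grip') for r in tip_of(n,'knob_%s_%s'%('right' if yy<0 else 'left',kk))[:2]])
cv2.imwrite('pics/rect.png',np.vstack([np.hstack(tiles[:2]),np.hstack(tiles[2:])]))
E
```

```text
top lid ((660.05322265625, 168.02346801757812), 79.32108306884766) [657.3 167.3 173.7] knob [656.6 166.9 204.6] 87 net [(array([267.8, 207.4]), 0.7, array([671. , 165.5,  80. ]))]
side lid ((659.792724609375, 170.63449096679688), 83.5937728881836) [648.8 183.4 173.1] knob [654.3 174.6 202.9] 58 net [(array([265.2, 246.4]), 0.84, array([660.7, 158.8,  80. ]))]
t [-0.4 -0.1  0.2] r [ 0. -0. -0.] pos [392.3 -11.8 239.6] F [0.2 0.3 0. ] clk 9.33 grip 85.4
top -115 [[334.8 256.4]] [(array([339.5, 253.9]), 0.55), (array([334. , 254.2]), 0.6)]
side -115 [[343.  229.6]] [(array([344.5, 229.7]), 0.59), (array([341.5, 229.9]), 0.6)]
top 115 [[267.1 256.8]] [(array([267.1, 251. ]), 0.65), (array([266.6, 256.4]), 0.47)]
side 115 [[305.3 268.7]] [(array([306.5, 263.8]), 0.7), (array([343.5, 226.9]), 0.66), (array([304.4, 269.6]), 0.69)]
```

View pics/rect.png

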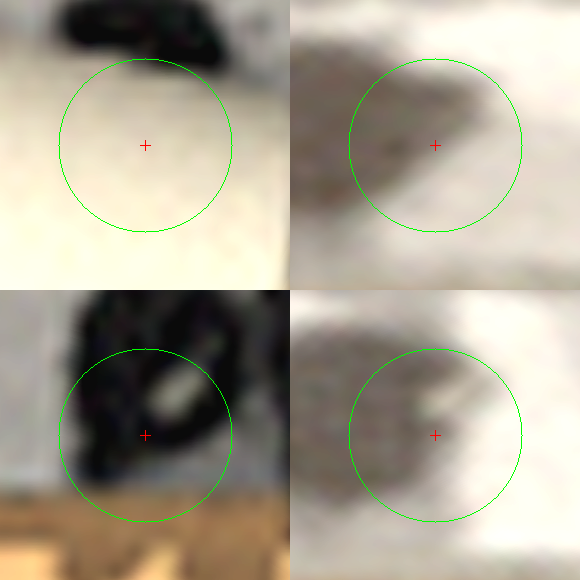

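```bash
python3 - <<'E'
from h import *
psi=-.02;c=np.array([631.3,53.1,0]);Rc=Ro.from_euler('z',psi).as_matrix()
s,k=np.sin(np.radians(40)),np.cos(np.radians(40))
N=Rc@[-s,0,k];up=Rc@[k,0,s];rt=Rc@[0,-1,0]
tiles=[]
for yy in(-115,115):
  base=c+Rc@[-115,yy,43.5];row=[]
  for n in('top','side'):
    im=cv2.imread('pics/%s0.png'%n).astype(np.float32)
    im=(255*np.clip(im/150,0,1)**.5).astype(np.uint8)
    S=290;g=(np.arange(S)-S/2)/S*70
    P=base+25*N+g[None,:,None]*rt-g[:,None,None]*up
    uv=proj(n,P.reshape(-1,3)).reshape(S,S,2).astype(np.float32)
    t=cv2.remap(im,uv[...,0],uv[...,1],2)
    # outlines: disc at 8 (green), at 0 (yellow)
    def w2p(Q):
        # intersect camera ray with plane 25
        K,R,tt=cam(n);o=-R.T@tt;Q=np.atleast_2d(Q);d=Q-o;l=((base+25*N-o)@N)/(d@N);X=o+d*l[:,None]-base
        return np.c_[X@rt,-(X@up)]/70*S+S/2
    a=np.linspace(0,2*np.pi,60)[:,None]
    for h,col in((8,(0,255,0)),(0,(0,255,255))):
        cv2.polylines(t,[w2p(base+h*N+20*(np.cos(a)*rt+np.sin(a)*up)).astype(np.int32)],True,col,1)
    cv2.drawMarker(t,(S//2,S//2),(0,0,255),0,8);row.append(t)
  tiles.append(np.hstack(row))
cv2.imwrite('pics/rect2.png',np.vstack(tiles))
E
```

```text
(no output)
```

View pics/rect2.png

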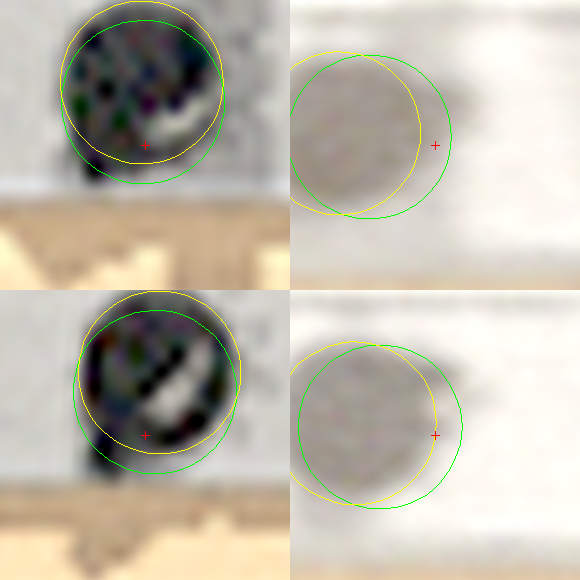

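```bash
cat > kn.py <<'E'
from h import *
psi=-.02;c=np.array([631.3,53.1,0]);Rc=Ro.from_euler('z',psi).as_matrix()
s,k=np.sin(np.radians(40)),np.cos(np.radians(40))
N=Rc@[-s,0,k];up=Rc@[k,0,s];rt=Rc@[0,-1,0]
base=c+Rc@[-115,-115,43.5]+1.5*up
def rot(a):
    x=-(np.cos(a)*up+np.sin(a)*rt);z=-N;return np.c_[x,np.cross(z,x),z]
E
python3 - <<'E'
from kn import *
plan(base+70*N,rot(1.07)); print(base+70*N,rot(1.07).round(3))
# halfway: rotate about z first at present place
plan(observe()['position'],down(.27)@Ro.from_euler('z',-1.2).as_matrix());print(observe()['joint_pos'])
E
```

```text
t [0.062  0.0674 0.1411] r [-0.7035  0.2884 -1.6224] pos [392.5 -10.4 239.2] F [ 0.6 -1.1  0.4] clk 9.73 grip 85.1
[470.18585547 -58.70029124  98.08729243] [[-0.35   0.681  0.643]
 [ 0.884  0.467 -0.013]
 [-0.309  0.564 -0.766]]
t [0. 0. 0.] r [-4.0000e-04  1.0000e-04 -1.1447e+00] pos [392.5 -10.4 239.2] F [ 0.6 -1.1  0.4] clk 9.73 grip 85.1
[-2.23546536e-01 -2.44044134e-01  1.79853963e+00  1.06636729e-04
  1.58752338e+00  1.07594306e+00]
```

>>> jog_arm(
  rows=[
    {"tx":0,"ty":0,"tz":0,"rx":0,"ry":0,"rz":-0.95,"gripper":0.1},
    {"tx":0,"ty":0,"tz":0,"rx":0,"ry":0,"rz":-0.95,"gripper":0.1},
    {"tx":0,"ty":0,"tz":0,"rx":0,"ry":0,"rz":-0.95,"gripper":0.1},
    {"tx":0,"ty":0,"tz":0,"rx":0,"ry":0,"rz":-0.95,"gripper":0.1},
    {"tx":0,"ty":0,"tz":0,"rx":0,"ry":0,"rz":-0.95,"gripper":0.1},
    {"tx":0,"ty":0,"tz":0,"rx":0,"ry":0,"rz":-0.95,"gripper":0.1},
    {"tx":0,"ty":0,"tz":0,"rx":0,"ry":0,"rz":-0.95,"gripper":0.1},
    {"tx":0,"ty":0,"tz":0,"rx":0,"ry":0,"rz":-0.95,"gripper":0.1},
    {"tx":0,"ty":0,"tz":0,"rx":0,"ry":0,"rz":-0.95,"gripper":0.1},
    {"tx":0,"ty":0,"tz":0,"rx":0,"ry":0,"rz":-0.95,"gripper":0.1},
  ],
)

```text
clock: 10.57
position: [392.4, -10.8, 239.3]
tcp_rot: [[0.304, 0.953, -0.0], [0.953, -0.304, 0.0], [0.0, -0.0, -1.0]]
wrist_force: [0.0, -0.3, -0.5]
grip_width: 46.9
```

```bash
python3 - <<'E'
from kn import *
plan(base+70*N,rot(1.07));print(observe()['joint_pos'])
E
```

```text
t [-0.022   0.0887  0.1412] r [-0.68   -0.0723 -0.723 ] pos [392.4 -10.8 239.3] F [ 0.  -0.3 -0.5] clk 10.57 grip 46.9
[-2.24466400e-01 -2.44419141e-01  1.79864850e+00  1.18862939e-04
  1.58752577e+00  8.48923492e-02]
```

>>> jog_arm(
  rows=[
    {"tx":0,"ty":0.01,"tz":0.015,"rx":-0.68,"ry":-0.072,"rz":-0.723,"gripper":0.1},
    {"tx":-0.002,"ty":0.02,"tz":0.03,"rx":-0.68,"ry":-0.072,"rz":-0.723,"gripper":0.1},
    {"tx":-0.005,"ty":0.03,"tz":0.045,"rx":-0.68,"ry":-0.072,"rz":-0.723,"gripper":0.1},
    {"tx":-0.008,"ty":0.04,"tz":0.06,"rx":-0.68,"ry":-0.072,"rz":-0.723,"gripper":0.1},
    {"tx":-0.012,"ty":0.05,"tz":0.075,"rx":-0.68,"ry":-0.072,"rz":-0.723,"gripper":0.1},
    {"tx":-0.015,"ty":0.06,"tz":0.09,"rx":-0.68,"ry":-0.072,"rz":-0.723,"gripper":0.1},
    {"tx":-0.018,"ty":0.07,"tz":0.105,"rx":-0.68,"ry":-0.072,"rz":-0.723,"gripper":0.1},
    {"tx":-0.02,"ty":0.08,"tz":0.12,"rx":-0.68,"ry":-0.072,"rz":-0.723,"gripper":0.1},
    {"tx":-0.022,"ty":0.0887,"tz":0.135,"rx":-0.68,"ry":-0.072,"rz":-0.723,"gripper":0.1},
    {"tx":-0.022,"ty":0.0887,"tz":0.1412,"rx":-0.68,"ry":-0.072,"rz":-0.723,"gripper":0.1},
  ],
)

```text
clock: 11.4
position: [470.7, -59.3, 98.6]
tcp_rot: [[-0.35, 0.679, 0.646], [0.884, 0.467, -0.012], [-0.309, 0.567, -0.764]]
wrist_force: [1.1, 0.8, -0.1]
grip_width: 47.2
```

>>> jog_arm(
  rows=[
    {"tx":0,"ty":0,"tz":0,"rx":0,"ry":0,"rz":0,"gripper":0.1},
  ],
)

```text
clock: 11.48
position: [468.8, -58.8, 94.7]
tcp_rot: [[-0.353, 0.681, 0.641], [0.884, 0.467, -0.01], [-0.306, 0.563, -0.767]]
wrist_force: [-1.0, -0.0, -0.6]
grip_width: 47.1
```

```bash
python3 - <<'E'
from kn import *
plan(base+10*N,rot(1.07));print(np.round(observe()['joint_pos'],2))
snap('top');snap('side')
o=[]
for n,r0,c0 in(('top',215,280),('side',170,290)):
    im=np.load(n+'.npz')['im'][:,:,::-1].copy();im=cv2.convertScaleAbs(im,alpha=1.5)
    S=5;t=cv2.resize(im[r0:r0+80,c0:c0+80],None,fx=S,fy=S,interpolation=2)
    for P,col in((base+25*N,(0,0,255)),(base+25*N+18*(np.cos(1.07)*up+np.sin(1.07)*rt),(0,255,0)),(base+25*N-18*(np.cos(1.07)*up+np.sin(1.07)*rt),(255,255,0)),(observe()['position'],(255,0,255))):
        u=(proj(n,P)[0]-[c0,r0]+.5)*S;cv2.circle(t,tuple(int(x) for x in u),3,col,-1)
    o.append(t)
cv2.imwrite('pics/pre.png',np.hstack(o))
E
```

```text
t [-0.0017  0.0029  0.0583] r [-0.0005 -0.0037  0.0009] pos [468.8 -58.8  94.7] F [-1.  -0.  -0.6] clk 11.48 grip 47.1
[-0.5  -0.37  2.35  0.56  0.6  -1.36]
```

View pics/pre.png

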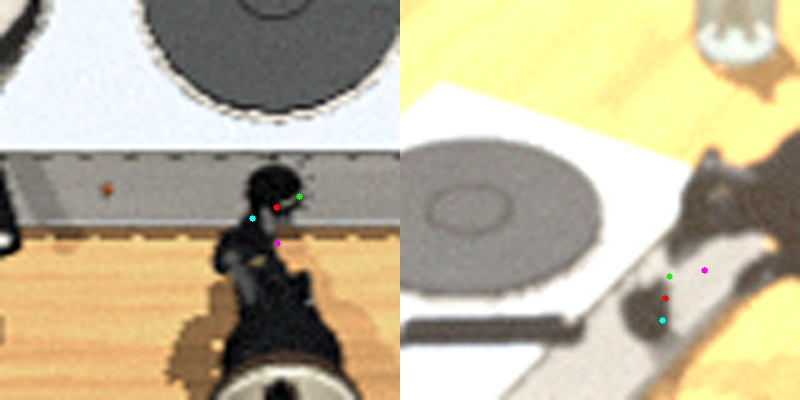

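>>> jog_arm(
  rows=[
    {"tx":0,"ty":0,"tz":0.01,"rx":0,"ry":0,"rz":0,"gripper":0},
    {"tx":0,"ty":0,"tz":0.02,"rx":0,"ry":0,"rz":0,"gripper":0},
    {"tx":0,"ty":0,"tz":0.03,"rx":0,"ry":0,"rz":0,"gripper":0},
    {"tx":0,"ty":0,"tz":0.03,"rx":0,"ry":0,"rz":0,"gripper":0},
    {"tx":0,"ty":0,"tz":0.03,"rx":0,"ry":0,"rz":0,"gripper":0},
  ],
)

```text
clock: 12.0
position: [489.9, -58.4, 76.0]
tcp_rot: [[-0.353, 0.68, 0.642], [0.884, 0.467, -0.009], [-0.306, 0.565, -0.766]]
wrist_force: [0.7, -0.2, -1.2]
grip_width: 42.5
```

```bash
python3 - <<'E'
from kn import *
plan(base+10*N,rot(1.07))
E
```

```text
t [-0.0003 -0.0012  0.0304] r [ 0.0013 -0.0032  0.0005] pos [489.9 -58.4  76. ] F [ 0.7 -0.2 -1.2] clk 12.0 grip 42.5
```

>>> jog_arm(
  rows=[
    {"tx":0,"ty":-0.001,"tz":0.008,"rx":0,"ry":0,"rz":0,"gripper":0},
    {"tx":0,"ty":-0.001,"tz":0.016,"rx":0,"ry":0,"rz":0,"gripper":0},
    {"tx":0,"ty":-0.001,"tz":0.024,"rx":0,"ry":0,"rz":0,"gripper":0},
    {"tx":0,"ty":-0.001,"tz":0.03,"rx":0,"ry":0,"rz":0,"gripper":0},
    {"tx":0,"ty":-0.001,"tz":0.03,"rx":0,"ry":0,"rz":0,"gripper":-0.2},
    {"tx":0,"ty":-0.001,"tz":0.03,"rx":0,"ry":0,"rz":0,"gripper":-0.4},
    {"tx":0,"ty":-0.001,"tz":0.03,"rx":0,"ry":0,"rz":0,"gripper":-0.55},
    {"tx":0,"ty":-0.001,"tz":0.03,"rx":0,"ry":0,"rz":0,"gripper":-0.62},
  ],
)

```text
clock: 12.67
position: [508.2, -59.8, 52.2]
tcp_rot: [[-0.353, 0.679, 0.643], [0.883, 0.469, -0.011], [-0.309, 0.564, -0.766]]
wrist_force: [-0.5, 0.4, 0.5]
grip_width: 16.2
```

>>> jog_arm(
  rows=[
    {"tx":0,"ty":0,"tz":0,"rx":0,"ry":0,"rz":0,"gripper":-0.68},
    {"tx":0,"ty":0,"tz":0,"rx":0,"ry":0,"rz":0,"gripper":-0.72},
    {"tx":0,"ty":0,"tz":0,"rx":0,"ry":0,"rz":0,"gripper":-0.74},
  ],
)

```text
clock: 12.92
position: [507.8, -59.9, 51.4]
tcp_rot: [[-0.353, 0.68, 0.642], [0.883, 0.469, -0.011], [-0.309, 0.564, -0.766]]
wrist_force: [-4.0, -2.8, -0.5]
grip_width: 11.1
```

```bash
python3 - <<'E'
from kn import *
plan(base+10*N,rot(1.07));A=observe()['tcp_rot'];print('F in tool',np.array(A).T@observe()['wrist_force'],observe()['moment'])
E
```

```text
t [-0.0002  0.0012  0.0001] r [ 0.0007 -0.0019  0.0024] pos [507.8 -59.9  51.4] F [-4.  -2.8 -0.5] clk 12.92 grip 11.1
F in tool [-0.86772901 -4.3238017  -2.12929101] [-0.48452345  0.98595406 -0.45207821]
```

>>> jog_arm(
  rows=[
    {"tx":0,"ty":0,"tz":0,"rx":0,"ry":0,"rz":0,"gripper":-0.8},
    {"tx":0,"ty":0,"tz":0,"rx":0,"ry":0,"rz":0,"gripper":-1},
    {"tx":0,"ty":0,"tz":0,"rx":0,"ry":0,"rz":0,"gripper":-1},
  ],
)

```text
clock: 13.17
position: [507.7, -59.9, 51.5]
tcp_rot: [[-0.353, 0.68, 0.642], [0.883, 0.469, -0.011], [-0.309, 0.564, -0.766]]
wrist_force: [-17.2, -3.8, 9.0]
grip_width: 9.4
```

```bash
python3 - <<'E'
from kn import *
plan(base+10*N,rot(0));A=observe()['tcp_rot'];print('F in tool',np.array(A).T@observe()['wrist_force'],observe()['moment'],np.array(A).T@observe()['moment'])
E
```

```text
t [-0.0001  0.0013  0.0002] r [ 0.0016 -0.0013 -1.0194] pos [507.7 -59.9  51.5] F [-17.2  -3.8   9. ] clk 13.17 grip 9.4
F in tool [ -0.03839083  -8.36892535 -17.92164458] [-0.56675878  1.57540691 -0.59151023] [1.77410147 0.01975441 0.07197589]
```

>>> jog_arm(
  rows=[
    {"tx":0,"ty":-0.0008,"tz":-0.001,"rx":0,"ry":0,"rz":0,"gripper":-1},
    {"tx":0,"ty":-0.0008,"tz":-0.001,"rx":0,"ry":0,"rz":-0.08,"gripper":-1},
    {"tx":0,"ty":-0.0008,"tz":-0.001,"rx":0,"ry":0,"rz":-0.19,"gripper":-1},
    {"tx":0,"ty":-0.0008,"tz":-0.001,"rx":0,"ry":0,"rz":-0.3,"gripper":-1},
    {"tx":0,"ty":-0.0008,"tz":-0.001,"rx":0,"ry":0,"rz":-0.41,"gripper":-1},
    {"tx":0,"ty":-0.0008,"tz":-0.001,"rx":0,"ry":0,"rz":-0.52,"gripper":-1},
    {"tx":0,"ty":-0.0008,"tz":-0.001,"rx":0,"ry":0,"rz":-0.62,"gripper":-1},
    {"tx":0,"ty":-0.0008,"tz":-0.001,"rx":0,"ry":0,"rz":-0.7,"gripper":-1},
    {"tx":0,"ty":-0.0008,"tz":-0.001,"rx":0,"ry":0,"rz":-0.75,"gripper":-1},
  ],
)

```text
clock: 13.92
position: [507.1, -60.3, 51.6]
tcp_rot: [[-0.732, 0.228, 0.643], [0.289, 0.957, -0.011], [-0.618, 0.178, -0.766]]
wrist_force: [23.1, -1.3, -21.1]
grip_width: 9.5
```

```bash
cat > st.py <<'E'
from kn import *
plan(base+10*N,rot(0));A=np.array(observe()['tcp_rot']);print('F tool',(A.T@observe()['wrist_force']).round(1),'M',(A.T@observe()['moment']).round(2))
E
python3 st.py
```

```text
t [-0.0013  0.0013  0.0007] r [ 0.002  -0.0005 -0.2652] pos [507.1 -60.3  51.6] F [ 23.1  -1.3 -21.1] clk 13.92 grip 9.5
F tool [-4.2  0.2 31. ] M [ 0.4  -0.44  0.12]
```

>>> jog_arm(
  rows=[
    {"tx":0,"ty":0,"tz":0.0006,"rx":0,"ry":0,"rz":-0.06,"gripper":-1},
    {"tx":0,"ty":0,"tz":0.0006,"rx":0,"ry":0,"rz":-0.13,"gripper":-1},
    {"tx":0,"ty":0,"tz":0.0006,"rx":0,"ry":0,"rz":-0.19,"gripper":-1},
    {"tx":0,"ty":0,"tz":0.0006,"rx":0,"ry":0,"rz":-0.24,"gripper":-1},
    {"tx":0,"ty":0,"tz":0.0006,"rx":0,"ry":0,"rz":-0.265,"gripper":-1},
    {"tx":0,"ty":0,"tz":0.0006,"rx":0,"ry":0,"rz":-0.265,"gripper":-1},
  ],
)

```text
clock: 14.42
position: [507.3, -60.4, 51.5]
tcp_rot: [[-0.766, 0.021, 0.643], [0.019, 1.0, -0.011], [-0.643, 0.004, -0.766]]
wrist_force: [-3.3, -3.7, -0.5]
grip_width: 9.2
```

```bash
python3 st.py
```

```text
t [-0.0014  0.0009  0.0005] r [ 0.0018  0.0002 -0.0031] pos [507.3 -60.4  51.5] F [-3.3 -3.7 -0.5] clk 14.42 grip 9.2
F tool [ 2.8 -3.8 -1.7] M [ 0.87  0.73 -0.02]
```

>>> jog_arm(
  rows=[
    {"tx":0,"ty":0,"tz":0,"rx":0,"ry":0,"rz":-0.02,"gripper":-1},
    {"tx":0,"ty":0,"tz":0,"rx":0,"ry":0,"rz":-0.035,"gripper":-1},
    {"tx":0,"ty":0,"tz":0,"rx":0,"ry":0,"rz":-0.035,"gripper":-1},
  ],
)

```text
clock: 14.67
position: [507.3, -60.3, 51.5]
tcp_rot: [[-0.766, -0.006, 0.643], [-0.017, 1.0, -0.011], [-0.643, -0.019, -0.766]]
wrist_force: [-4.6, -4.0, 1.6]
grip_width: 9.0
```

```bash
python3 st.py
```

```text
t [-0.0015  0.0008  0.0004] r [0.0019 0.0003 0.0305] pos [507.3 -60.3  51.5] F [-4.6 -4.   1.6] clk 14.67 grip 9.0
F tool [ 2.5 -4.  -4.1] M [0.91 0.9  0.67]
```

>>> jog_arm(
  rows=[
    {"tx":0,"ty":0,"tz":0,"rx":0,"ry":0,"rz":0,"gripper":-0.7},
    {"tx":0,"ty":0,"tz":0,"rx":0,"ry":0,"rz":0,"gripper":-0.2},
    {"tx":0,"ty":0,"tz":0,"rx":0,"ry":0,"rz":0,"gripper":0},
    {"tx":0,"ty":0,"tz":0,"rx":0,"ry":0,"rz":0,"gripper":0},
    {"tx":0,"ty":0,"tz":0,"rx":0,"ry":0,"rz":0,"gripper":0},
    {"tx":0,"ty":0,"tz":-0.02,"rx":0,"ry":0,"rz":0,"gripper":0},
    {"tx":0,"ty":0,"tz":-0.05,"rx":0,"ry":0,"rz":0,"gripper":0},
    {"tx":0,"ty":0,"tz":-0.09,"rx":0,"ry":0,"rz":0,"gripper":0},
    {"tx":0,"ty":0,"tz":-0.13,"rx":0,"ry":0,"rz":0,"gripper":0},
    {"tx":0,"ty":0,"tz":-0.15,"rx":0,"ry":0,"rz":0,"gripper":0},
  ],
)

```text
clock: 15.5
position: [409.6, -58.0, 167.5]
tcp_rot: [[-0.766, -0.007, 0.642], [-0.018, 1.0, -0.011], [-0.642, -0.019, -0.766]]
wrist_force: [0.1, -0.7, 0.5]
grip_width: 43.0
```

```bash
python3 - <<'E'
from kn import *
s=observe();print(np.round(s['position'],1),np.round(s['joint_pos'],2),s['wrist_force'],s['clock'],np.round(s['tcp_rot'],2))
p=np.array(s['position']);plan([330,-250,260],rot(0))
E
```

```text
[409.6 -58.  167.5] [-0.64 -0.66  2.34  0.49  0.93 -2.41] [ 0.13203367 -0.67045148  0.52366977] 15.5 [[-0.77 -0.01  0.64]
 [-0.02  1.   -0.01]
 [-0.64 -0.02 -0.77]]
t [ 0.005  -0.1932 -0.1199] r [ 0.0021 -0.0002  0.0314] pos [409.6 -58.  167.5] F [ 0.1 -0.7  0.5] clk 15.5 grip 43.0
```

>>> jog_arm(
  rows=[
    {"tx":0,"ty":-0.04,"tz":0,"rx":0,"ry":0,"rz":0,"gripper":0},
    {"tx":0,"ty":-0.08,"tz":0,"rx":0,"ry":0,"rz":0,"gripper":0},
    {"tx":0,"ty":-0.12,"tz":0,"rx":0,"ry":0,"rz":0,"gripper":0},
    {"tx":0,"ty":-0.16,"tz":0,"rx":0,"ry":0,"rz":0,"gripper":0},
    {"tx":0,"ty":-0.19,"tz":0,"rx":0,"ry":0,"rz":0,"gripper":0},
    {"tx":0,"ty":-0.19,"tz":0,"rx":0,"ry":0,"rz":0,"gripper":0},
    {"tx":0,"ty":-0.19,"tz":0,"rx":0,"ry":0,"rz":0,"gripper":0},
  ],
)

```text
clock: 16.08
position: [428.5, -234.5, 183.2]
tcp_rot: [[-0.786, 0.025, 0.618], [0.008, 1.0, -0.029], [-0.619, -0.018, -0.785]]
wrist_force: [0.3, 0.3, -0.5]
grip_width: 42.9
```

```bash
python3 pan.py; python3 - <<'E'
from kn import *
a=np.load('top.npz')['im'][:,:,::-1]
x=cv2.resize(a[180:270,140:510],None,fx=2.1,fy=2.1,interpolation=2)
y=cv2.convertScaleAbs(cv2.resize(a[240:268,220:360],(777,155),interpolation=2),alpha=2)
b=np.load('side.npz')['im'][:,:,::-1];z=cv2.resize(b[200:300,250:390],(308,220),interpolation=2)
z=np.hstack([z,np.zeros((220,469,3),np.uint8)])
# rectified knobs from top
for i,yy in enumerate((115,-115)):
    bs=c+Rc@[-115,yy,43.5];S=220;g=(np.arange(S)-S/2)/S*70
    P=bs+25*N+g[None,:,None]*rt-g[:,None,None]*up
    uv=proj('top',P.reshape(-1,3)).reshape(S,S,2).astype(np.float32)
    z[:,315+i*230:315+i*230+S]=cv2.convertScaleAbs(cv2.remap(np.ascontiguousarray(a),uv[...,0],uv[...,1],2),alpha=2)
cv2.imwrite('pics/fin.png',np.vstack([x,y,z]))
for k in('knob_right_tip','knob_left_tip','mallet','stone_bird','brush_jar','rasp'):print(k,[(np.array(r['centre']),round(r['confidence'],2)) for r in tip_of('top',k)[:1]])
E
```

```text
top lid ((659.6648559570312, 168.02969360351562), 79.42774963378906) [656.6 166.2 174. ] knob [657.4 167.1 203.7] 86 net [(array([264.2, 207.3]), 0.61, array([671.7, 177.8,  80. ]))]
side lid ((655.9737548828125, 170.37620544433594), 84.42073822021484) [649.3 183.4 173.4] knob [654.2 174.9 202.7] 60 net [(array([262.2, 246. ]), 0.57, array([670.3, 161.9,  80. ]))]
t [ 0.5  0.2 -0.1] r [0.9 0.2 2.6] pos [ 428.2 -231.4  182.8] F [-0.8  0.5 -1.3] clk 16.28 grip 42.8
knob_right_tip [(array([335.8, 249.9]), 0.58)]
knob_left_tip [(array([268.9, 251.8]), 0.47)]
mallet [(array([168.7, 272.1]), 0.74)]
stone_bird [(array([482.1, 263.6]), 0.67)]
brush_jar [(array([438.7, 216.6]), 0.63)]
rasp [(array([199.9, 222. ]), 0.94)]
```

View pics/fin.png

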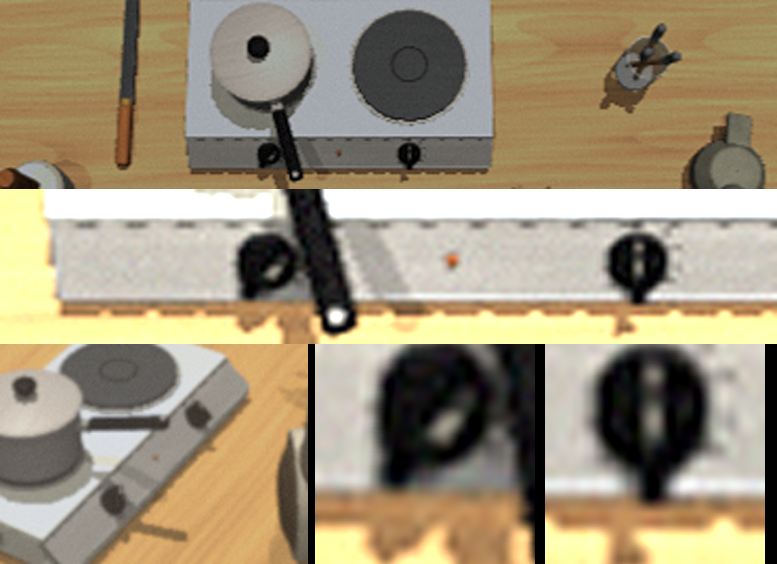

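The right knob's pointer at (652,400) stands straight up, and the left knob is unchanged. The pan is on the small plate, and the other items are where they were.

```bash
python3 -c "
from bench import *
print(hand_in())"
```

```text
the job is handed in; nothing more can be done
None
```

I slid the pan from the large plate (right) to the small plate (left), turned the right knob back to off, and handed the job in at about 16.5 s.

- **Pan:** I gripped it by the handle and kept the height constant, and it did not swivel. The last top-camera fit puts it at (659.5, 168), against an estimated small-plate centre of (658.7, 167.7). That is about 1 mm off, within the 2 mm calibration.
- **Right knob:** I turned it anticlockwise until the moment about its axis rose to 0.67 N m, which I took as the stop. The last picture shows its pointer straight up.
- **Left untouched:** The left knob looks as it did at the start. In the top camera, the networks find the mallet, bird and jar within a pixel of their starting places. They put the rasp 3 pixels away, but it looks the same in the picture and the arm never went near it.
- **Forces:** The wrist force never read above about 31 N. That peak came when I backed the tool off slightly while turning the knob.
- **Checks that disagreed:**
  - The side camera's lid fit gave (656, 170), and its lid-knob reading was up to 7 mm off the top camera's. I put that down to the side camera seeing only one side, because it already read off the same way before the move.
  - The networks' pan-origin points were 4 to 16 mm off, so I did not use them.

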